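# Run the loaded tube shuttle in and let it latch at the reading position

### The arm

A 7-joint arm with a two-finger parallel gripper is mounted at the origin on the work surface. World frame = base frame: x ahead of the robot, y to its left, z up, the work surface at z = 0. Lengths are in m, angles in rad, forces in N, time in s.
With the tool pointing down it reaches from about 0.425 to 0.925 m from the base axis. Payload 6.8 kg.
Tool frame: the origin (TCP) lies midway between the tips of the shut fingers; the grasp point (between the pads) lies 19 mm behind it; z points along the fingers, y is the line along which they close (so a half turn about z gives the same grasp; the last joint's range is limited). The gripper opens to 85 mm and grips with 20 to 120 N. Pads are 22 mm wide; open, the fingers measure 114 mm over their backs; the gripper's body (76 mm by 85 mm) begins 54 mm behind the grasp point. The pads swing forward as they close: fully open they stand 13 mm farther back than shut.
Start: joints at [-1.433, 0.477, 0.022, 1.555, -0.011, 1.109, -0.083], TCP at [0.164, 0.655, 0.231] pointing down, gripper open.
Joint ranges: [-2.96, 2.96], [-0.34, 2.1], [-1.41, 1.46], [0.24, 2.44], [-1.37, 4.51], [0.17, 1.92], [-2.96, 2.96]. Speed limits (rad/s): [2.39, 2.39, 3.14, 3.14, 3.14, 3.14, 3.14].

### API

Orientations are given as a unit quaternion [w, x, y, z].
In Python, from station import bot, imaging gives the robot as it stands.
- The arm moves only by the tool move_arm, never from a script. Its argument "commands" is a list that holds one entry, the list of rows, each a list of 7 numbers: the shift along the tool's x, y, z in m, then the turn, a rotation vector about the tool's x, y, z in degrees, then the finger opening in m, from 0 to 0.0854. In form: [[[x, y, z, rx, ry, rz, grip], ...]]. A call has 1 to 20 rows; each row shifts and turns the commanded pose from where the row before left it, along the tool's axes as they then stand; what a row does not reach is not made up. A row lasts 1/8 s, in which the tool goes at most 62.5 mm and 10.7 degrees, less where a joint would pass 70% of its speed; a pose out of reach is approached as far as the arm can. A call is refused whole if a number of a shift passes 0.0625 or a number of a turn 10.7, either way. A call with a gripper value outside its range is refused whole. The fingers move at their own pace and stop on an object; "squeeze" is the grip in N (left out, the last holds). Time passes only in rows, so rows that do not move let the fingers close. It gives the time, the measured TCP pose, the force, the opening and the grip force at its end, in the units of the state.
- bot.get_obs(): the state, without advancing time (a new reading comes with each control period).
- imaging.read_camera(name): name is "scene" or "side" or "wrist"; returns the picture (384x512x3 uint8, red, green, blue); there is no depth.
- imaging.calibration(name): a dict with "intrinsics" (3x3 intrinsics, pixels), "k1" (the pictures are not rectified: a ray, as slopes to the right and down, at radius r is drawn at 1 + k1 r^2 times it, then the intrinsics apply), "extrinsics" (4x4, takes a point from camera to world coordinates); the wrist camera has in their place "mount" (4x4, takes a point from camera to tool coordinates, whose origin is the TCP and whose axes are the flange's). Camera axes: x right, y down, z forward; pixel columns grow to the right and rows downward; lengths in m; the calibration is good to about 2 mm. A picture is of the moment at which its call begins: read the wrist's pose just before it. calibration takes no time and is no camera call.
- bot.hand_in(): hands the job in; it is judged then, once.
The state is a dict: "t": time; "q": joint angles; "joint_vel": joint speeds; "joint_torque": joint torques, N m; "eef_pos": TCP position; "tool_rot": TCP orientation; "contact_force": force on the tool from outside, world axes, zero at the start; "torque": the same for the moment, N m; "gripper_width": opening from 0.0 (shut) to 1.0 (fully open); "grasp_force": force on a finger pad.
Only numpy, scipy, OpenCV 4.12 (cv2) and the standard library are available. Lean on these libraries where they do the work, as an engineer would, in place of code of your own. Each camera call takes 0.05 s, during which the arm holds its last target. There are 200 camera calls.

### The job

Two identical spring-loaded tube shuttles stand on the lab bench. Push the one that holds the two tubes all the way in to its end stop, by its upright tab, then let go and draw back so that it springs back and latches on its stop pin at mid stroke. Only push: do not touch or lift the tubes, and leave the empty shuttle and the other things alone.

Things in the scene. Friction and masses are not known exactly. Their poses are not given: they have to be found in the camera images.
- reader_a: fixed bench tube reader: dark grey bed 280 x 100 mm, 12 mm thick, aluminium side rails (tops at 28 mm), grey end-stop block across its far end and grey reading head on its left side (y 50 to 64 mm), both 50 mm high. Origin: centre of its underside. +x: the direction its shuttle is pushed, towards the end stop; z up. Its shuttle carries the two tubes: the one to work
- tab_a (a point): centre of the near face of the loaded shuttle (on reader_a)'s upright push tab, 50 mm above the table; at rest 115 mm behind the reader's origin. Tab: aluminium, 50 mm wide (y), 8 mm thick (x), from 21 to 71 mm above the table, on a tongue 28 mm wide (top at 21 mm). x axis: push direction, into the tab; z up
- shuttle_a (a joint): the loaded shuttle's travel along its reader's +x, m: 0 = out, at rest; 0.030 = latched at mid stroke; 0.060 = all the way in on the end stop. Spring: pushes back with 2.3 N at 0, 5 N at 0.060; a damper adds 1 N at 50 mm/s. Aluminium plate 85 x 76 mm with a white two-hole tube holder (top 61 mm above the table), tongue and push tab behind
- pin_a (a joint): rise of reader_a's stop pin, m: 0 = held down under the shuttle's plate, 0.012 = up (top 24.5 mm above the table). Steel, 10 mm across, upright at x -10, y -26.5 mm from the reader's origin, beside the tongue. Springs up behind the plate once the shuttle is over 32 mm in; the shuttle, let go, returns onto it and stays at 0.030. Pressing it down frees the shuttle
- tube_1: a capped blood tube, 13 mm across, 82 mm tall with its 17 mm wide cap, standing loose in a hole of the shuttle of reader_a, 17 mm to the right (-y) of the middle. Origin: centre of its foot, 26 mm above the table; its top is 108 mm above the table. It stands 130 mm ahead of the near face of the push tab
- tube_2: a capped blood tube, 13 mm across, 82 mm tall with its 17 mm wide cap, standing loose in a hole of the shuttle of reader_a, 17 mm to the left (+y) of the middle. Origin: centre of its foot, 26 mm above the table; its top is 108 mm above the table. It stands 130 mm ahead of the near face of the push tab
- reader_b: fixed bench tube reader: dark grey bed 280 x 100 mm, 12 mm thick, aluminium side rails (tops at 28 mm), grey end-stop block across its far end and grey reading head on its left side (y 50 to 64 mm), both 50 mm high. Origin: centre of its underside. +x: the direction its shuttle is pushed, towards the end stop; z up. The same as reader_a, but its shuttle's holder is empty: to be left alone
- tab_b (a point): centre of the near face of the empty shuttle (on reader_b)'s upright push tab, 50 mm above the table; at rest 115 mm behind the reader's origin. Tab: aluminium, 50 mm wide (y), 8 mm thick (x), from 21 to 71 mm above the table, on a tongue 28 mm wide (top at 21 mm). x axis: push direction, into the tab; z up
- shuttle_b (a joint): the empty shuttle's travel along its reader's +x, m: 0 = out, at rest; 0.030 = latched at mid stroke; 0.060 = all the way in on the end stop. Spring: pushes back with 2.3 N at 0, 5 N at 0.060; a damper adds 1 N at 50 mm/s. It stays at 0
- rack: bystander: white tube rack with five purple-capped tubes, 200 x 70 mm, 88 mm high, standing loose on the table. Origin: centre of its underside, x along its length
- bottle: bystander: white reagent bottle, 50 mm across, 90 mm tall, standing loose between the two readers. Origin: centre of its underside
- pipette: bystander: white and blue pipette lying on the table to the right of the readers, 267 mm long along its y axis, 24 mm high. Origin: on the table under its middle

How it is judged:
By the outcome, as a careful person would: the job done as asked, in the order asked, and still so for the second after the job is handed in, with the robot touching nothing.
It also fails if it takes over 40 s, if anything falls off the work surface, if the arm or the gripper's body presses on something with over 40 N, if the wrist force passes 120 N, or if a joint passes its speed limit or range.

## Working session

There is one attempt and no reset: what is moved stays moved. The work goes in short steps, Python scripts to look and compute and a tool call to move; the robot and the scene stay as the last step left them, time stands still between calls to the robot, and variables do not carry over. Pictures are saved under pics/ and viewed, at most 10 in all, crops included, and the job is handed in when it is done.

Besides the shell and the picture viewer there is one more tool, called after "Request:" in YAML: its name, and indented under it one key for each argument. move_arm: Moves the arm, as the interface text tells. Its arguments: {"type":"object","properties":{"commands":{"type":"array","items":{"type":"array","items":{"type":"array","items":{"type":"number"}}}},"squeeze":{"type":"number"}},"required":["commands"]}

```bash
mkdir -p pics; python3 - <<'E'
from station import bot, imaging
import cv2,numpy as np
np.set_printoptions(precision=4,suppress=True)
o=bot.get_obs();print(o['t'],o['eef_pos'],o['tool_rot'],o['gripper_width'])
for n in("scene","side"):
    cv2.imwrite(f'pics/{n}0.png',imaging.read_camera(n)[:,:,::-1])
for n in("scene","side","wrist"): print(n,imaging.calibration(n))
E
```

```text
0.0 [0.1641 0.6541 0.2303] [-0.      0.1226  0.9925 -0.0009] 0.9954200813833217
scene {'intrinsics': array([[498.3105,   0.    , 258.715 ],
       [  0.    , 498.3105, 187.0822],
       [  0.    ,   0.    ,   1.    ]]), 'k1': -0.17858291797082151, 'extrinsics': array([[ 0.7831,  0.4529, -0.4262,  1.2636],
       [ 0.6219, -0.5751,  0.5316, -0.8135],
       [-0.0044, -0.6813, -0.732 ,  1.197 ],
       [ 0.    ,  0.    ,  0.    ,  1.    ]])}
side {'intrinsics': array([[415.2285,   0.    , 259.9666],
       [  0.    , 415.2285, 193.1655],
       [  0.    ,   0.    ,   1.    ]]), 'k1': -0.10885853377555353, 'extrinsics': array([[-0.9028, -0.3278,  0.2785,  0.3227],
       [-0.4301,  0.6978, -0.5729,  0.6145],
       [-0.0065, -0.6369, -0.7709,  0.8748],
       [ 0.    ,  0.    ,  0.    ,  1.    ]])}
wrist {'intrinsics': array([[291.2828,   0.    , 253.9155],
       [  0.    , 291.2828, 194.6738],
       [  0.    ,   0.    ,   1.    ]]), 'k1': -0.07685495704752342, 'mount': array([[ 0.0005, -0.9652, -0.2615,  0.0664],
       [ 1.    ,  0.0005,  0.    , -0.0008],
       [ 0.0001, -0.2615,  0.9652, -0.1422],
       [ 0.    ,  0.    ,  0.    ,  1.    ]])}
```

View pics/scene0.png

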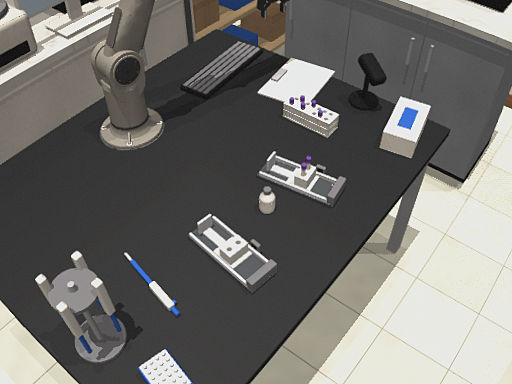

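View pics/side0.png

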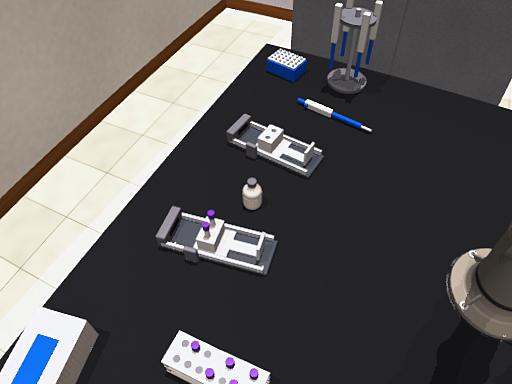

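The scene view shows the loaded reader at (305,178), with purple caps at (307,160), and the empty one at (232,250). In the side view the loaded reader is at (218,240) with its tab near (263,245). I'll enlarge both.

```bash
python3 - <<'E'
import cv2,numpy as np
a=cv2.imread('pics/scene0.png')[140:215,250:355];b=cv2.imread('pics/side0.png')[200:280,150:290]
a=cv2.resize(a,None,fx=5,fy=5,interpolation=cv2.INTER_CUBIC);b=cv2.resize(b,None,fx=5,fy=5,interpolation=cv2.INTER_CUBIC)
b=b[:,:]
cv2.imwrite('pics/a.png',a);cv2.imwrite('pics/b.png',b)
E
```

```text
(no output)
```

View pics/a.png

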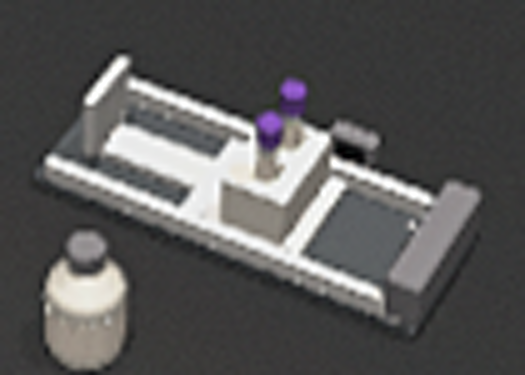

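View pics/b.png

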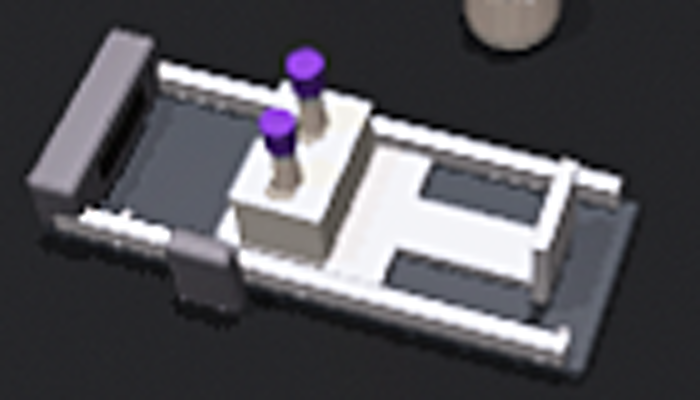

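The crops show the tab top edge at about (88,100)-(125,58) in the scene crop and (545,245)-(573,163) in the side crop. The cap tops and end-stop top corners are also clear, so I can cast rays onto those known heights.

```bash
cat >h.py <<'E'
import numpy as np,cv2
from station import bot,imaging
np.set_printoptions(precision=4,suppress=True)
def cast(n,uv,z,T=None):
    c=imaging.calibration(n)
    if T is None: T=c['extrinsics']
    s=cv2.undistortPoints(np.array(uv,float).reshape(-1,1,2),c['intrinsics'],np.array([c['k1'],0,0,0.]))[:,0]
    d=np.c_[s,np.ones(len(s))]@T[:3,:3].T
    return T[:3,3]+d*((z-T[2,3])/d[:,2])[:,None]
E
python3 - <<'E'
from h import *
A=lambda l:(np.array(l)+.5)/5-.5+[250,140]
B=lambda l:(np.array(l)+.5)/5-.5+[150,200]
for nm,z,a,b in [('caps',.108,[(293,83),(269,118)],[(279,113),(305,53)]),
 ('tabtop L,R',.071,[(125,60),(88,100)],[(547,248),(574,163)]),
 ('stop far L, far R?',.050,[(480,195),(410,293)],[(30,180),(115,30)]),
 ('stop near L,R',.050,[(453,182),(390,280)],[(72,193),(155,38)]),
 ('bed near L,R',.012,[(125,80)],[(583,368),(633,205)])]:
    print(nm);print(cast('scene',A(a),z));print(cast('side',B(b),z))
E
```

```text
caps
[[0.6696 0.1794 0.108 ]
 [0.6759 0.1438 0.108 ]]
[[0.6751 0.1747 0.108 ]
 [0.6814 0.1398 0.108 ]]
tabtop L,R
[[0.5495 0.1624 0.071 ]
 [0.5536 0.1171 0.071 ]]
[[0.5443 0.1666 0.071 ]
 [0.5529 0.1194 0.071 ]]
stop far L, far R?
[[0.7917 0.2212 0.05  ]
 [0.8018 0.1221 0.05  ]]
[[0.7905 0.2273 0.05  ]
 [0.8033 0.1325 0.05  ]]
stop near L,R
[[0.7718 0.2202 0.05  ]
 [0.7861 0.1235 0.05  ]]
[[0.7679 0.2247 0.05  ]
 [0.782  0.1281 0.05  ]]
bed near L,R
[[0.5243 0.1974 0.012 ]]
[[0.5171 0.1858 0.012 ]
 [0.5329 0.0933 0.012 ]]
```

Both views agree within about 5 mm. The push direction is yaw ≈ 8°, and the tab's near face is at about (0.547, 0.141). First I'll turn the tool −22° about its z with the fingers shut, then travel high to a point 60 mm behind the tab.

Request:
move_arm:
  commands:
    - [[0,0,0,0,0,-7.4,0],[0,0,0,0,0,-7.4,0],[0,0,0,0,0,-7.3,0],[-0.0154,-0.035,0,0,0,0,0],[-0.0154,-0.035,0,0,0,0,0],[-0.0154,-0.035,0,0,0,0,0],[-0.0154,-0.035,0,0,0,0,0],[-0.0154,-0.035,0,0,0,0,0],[-0.0154,-0.035,0,0,0,0,0],[-0.0154,-0.035,0,0,0,0,0],[-0.0154,-0.035,0,0,0,0,0],[-0.0154,-0.035,0,0,0,0,0],[-0.0154,-0.035,0,0,0,0,0],[-0.0154,-0.035,0,0,0,0,0],[-0.0154,-0.035,0,0,0,0,0],[-0.0154,-0.035,0,0,0,0,0],[-0.0154,-0.035,0,0,0,0,0],[-0.0154,-0.035,0,0,0,0,0],[-0.0154,-0.035,0,0,0,0,0],[0,0,0,0,0,0,0]]
  squeeze: 40

```text
t: 2.6
eef_pos: [0.4874, 0.1313, 0.2311]
tool_rot: [-0.0, -0.067, 0.998, -0.001]
contact_force: [0.1, 0.5, -0.7]
gripper_width: -0.001
grasp_force: 0.0
```

```bash
python3 - <<'E'
from h import *
o=bot.get_obs();print(o['t'],o['eef_pos'],o['tool_rot'],o['gripper_width'],o['contact_force'])
cv2.imwrite('pics/w1.png',imaging.read_camera('wrist')[:,:,::-1])
E
```

```text
2.6 [0.4874 0.1313 0.2311] [-0.     -0.0671  0.9977 -0.0006] -0.0013315420137080286 [ 0.1371  0.5336 -0.6594]
```

View pics/w1.png

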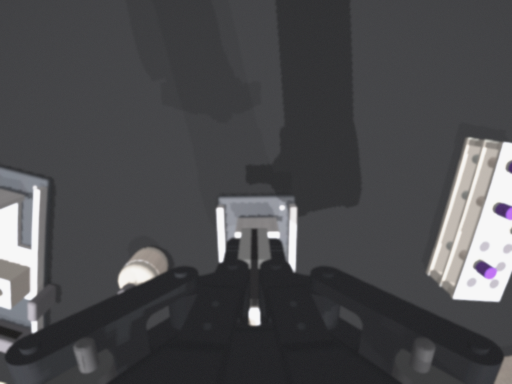

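The wrist view shows the bed's near edge at row 197 (columns 219-293), with the tab at about rows 218-237 and columns 236-279, centred below the fingers. I'll enlarge it.

```bash
python3 - <<'E'
from h import *
from scipy.spatial.transform import Rotation as R
a=cv2.imread('pics/w1.png')[185:285,205:305]
cv2.imwrite('pics/w1c.png',cv2.resize(a,None,fx=6,fy=6,interpolation=cv2.INTER_CUBIC))
T=np.eye(4);T[:3,:3]=R.from_quat([-.0671,.9977,-.0006,0]).as_matrix();T[:3,3]=[.4874,.1313,.2311]
T=T@imaging.calibration('wrist')['mount'];np.save('T.npy',T)
print(cast('wrist',[(219,197),(293,197)],.012,T),cast('wrist',[(237,237),(278,237)],.071,T))
E
```

```text
[[0.5276 0.0904 0.012 ]
 [0.5147 0.185  0.012 ]] [[0.5539 0.1204 0.071 ]
 [0.5477 0.1659 0.071 ]]
```

View pics/w1c.png

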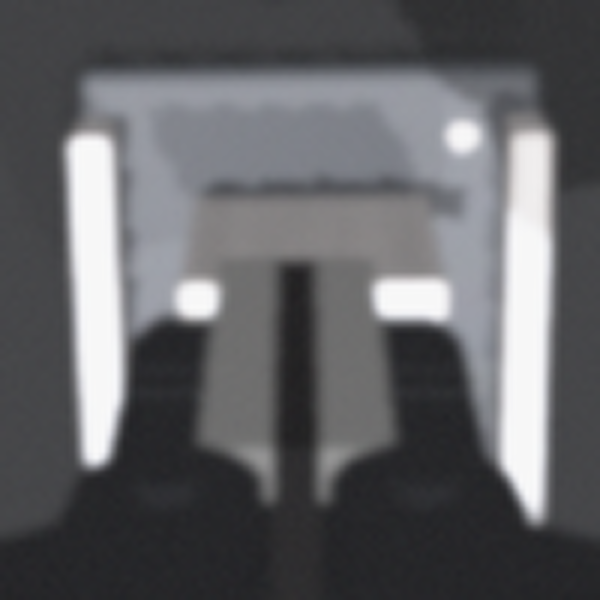

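The tab's top near edge is at crop row 280, columns 176-450. That is 50 mm wide at z = 71 mm, so its centre is about (0.546, 0.1415), which agrees with the bed edge. Yaw is 7.7°, the same as the tool. Next I'll shift 2 mm left, descend to z ≈ 42 mm, and approach to just short of contact.

Request:
move_arm:
  commands:
    - [[0,0.002,0.0189,0,0,0,0],[0,0,0.0189,0,0,0,0],[0,0,0.0189,0,0,0,0],[0,0,0.0189,0,0,0,0],[0,0,0.0189,0,0,0,0],[0,0,0.0189,0,0,0,0],[0,0,0.0189,0,0,0,0],[0,0,0.0189,0,0,0,0],[0,0,0.0189,0,0,0,0],[0,0,0.0189,0,0,0,0],[-0.008,0,0,0,0,0,0],[-0.008,0,0,0,0,0,0],[-0.008,0,0,0,0,0,0],[-0.008,0,0,0,0,0,0],[-0.008,0,0,0,0,0,0],[0,0,0,0,0,0,0],[0,0,0,0,0,0,0]]

```text
t: 4.78
eef_pos: [0.5253, 0.142, 0.0422]
tool_rot: [-0.0, -0.07, 0.998, -0.0]
contact_force: [-0.8, -0.9, 0.2]
gripper_width: -0.003
grasp_force: 0.0
```

Request:
move_arm:
  commands:
    - [[-0.003,-0.003,0,0,0,0,0],[-0.004,0,0,0,0,0,0],[-0.004,0,0,0,0,0,0],[-0.004,0,0,0,0,0,0],[-0.004,0,0,0,0,0,0],[-0.004,0,0,0,0,0,0],[-0.004,0,0,0,0,0,0],[-0.004,0,0,0,0,0,0],[-0.004,0,0,0,0,0,0],[-0.004,0,0,0,0,0,0],[0,0,0,0,0,0,0]]

```text
t: 6.15
eef_pos: [0.5652, 0.1447, 0.0422]
tool_rot: [0.0, -0.07, 0.998, 0.0]
contact_force: [-3.1, -0.6, 0.4]
gripper_width: -0.0
grasp_force: 1.6
```

Contact at about 3 N, so the shuttle is roughly 30 mm in. I'll continue towards the stop.

Request:
move_arm:
  commands:
    - [[-0.004,0,0,0,0,0,0],[-0.004,0,0,0,0,0,0],[-0.004,0,0,0,0,0,0],[-0.004,0,0,0,0,0,0],[-0.004,0,0,0,0,0,0],[-0.004,0,0,0,0,0,0],[0,0,0,0,0,0,0]]

```text
t: 7.02
eef_pos: [0.5887, 0.1482, 0.0422]
tool_rot: [0.0, -0.07, 0.998, 0.0]
contact_force: [-3.8, -0.1, 0.3]
gripper_width: -0.001
grasp_force: 2.2
```

Request:
move_arm:
  commands:
    - [[-0.002,0,0,0,0,0,0],[-0.002,0,0,0,0,0,0],[0,0,0,0,0,0,0]]

```text
t: 7.4
eef_pos: [0.5923, 0.1487, 0.0422]
tool_rot: [-0.0, -0.07, 0.998, 0.0]
contact_force: [-5.1, 0.0, 0.9]
gripper_width: -0.003
grasp_force: 2.3
```

Request:
move_arm:
  commands:
    - [[-0.002,0,0,0,0,0,0],[0,0,0,0,0,0,0]]

```text
t: 7.65
eef_pos: [0.5942, 0.149, 0.0422]
tool_rot: [-0.0, -0.07, 0.998, 0.0]
contact_force: [-5.1, 0.1, 0.1]
gripper_width: 0.002
grasp_force: 2.3
```

Request:
move_arm:
  commands:
    - [[-0.0015,0,0,0,0,0,0],[0,0,0,0,0,0,0]]

```text
t: 7.9
eef_pos: [0.5942, 0.149, 0.0421]
tool_rot: [-0.002, -0.07, 0.998, -0.0]
contact_force: [-8.0, -0.8, 4.1]
gripper_width: -0.0
grasp_force: 4.7
```

The TCP has stopped advancing and the force is rising, which is the end stop. One more small press will confirm it.

Request:
move_arm:
  commands:
    - [[-0.0015,0,0,0,0,0,0],[0,0,0,0,0,0,0]]

```text
t: 8.15
eef_pos: [0.5942, 0.1489, 0.0421]
tool_rot: [-0.003, -0.07, 0.998, -0.0]
contact_force: [-13.4, -1.3, 8.6]
gripper_width: 0.002
grasp_force: 7.0
```

```bash
python3 - <<'E'
from h import *
o=bot.get_obs();print(o['eef_pos'],o['contact_force'])
a=imaging.read_camera('side')[200:280,150:290,::-1]
b=imaging.read_camera('scene')[140:215,250:355,::-1]
a=cv2.resize(a,(560,320),interpolation=cv2.INTER_CUBIC);b=cv2.resize(b,(392,280),interpolation=cv2.INTER_CUBIC)
c=np.zeros((600,560,3),np.uint8);c[:320]=a;c[320:,:392]=b;cv2.imwrite('pics/in.png',c)
E
```

```text
[0.5942 0.1489 0.0421] [-13.3534  -1.269    8.5686]
```

View pics/in.png

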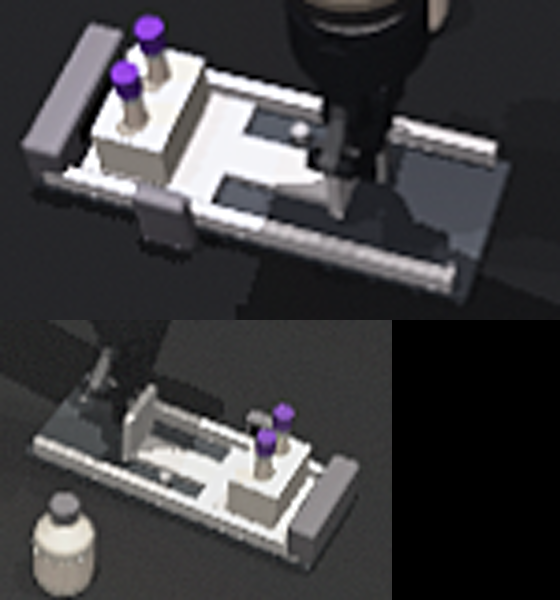

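The shuttle is against the end stop, the pin is up (side crop, (300,130)), and both tubes are standing. Now I'll draw back gently along the push line, past the latch point and clear.

Request:
move_arm:
  commands:
    - [[0.004,0,0,0,0,0,0],[0.004,0,0,0,0,0,0],[0.004,0,0,0,0,0,0],[0.004,0,0,0,0,0,0],[0.004,0,0,0,0,0,0],[0.004,0,0,0,0,0,0],[0.004,0,0,0,0,0,0],[0.004,0,0,0,0,0,0],[0.004,0,0,0,0,0,0],[0.006,0,0,0,0,0,0],[0.01,0,0,0,0,0,0],[0.01,0,0,0,0,0,0],[0.012,0,0,0,0,0,0],[0.012,0,0,0,0,0,0],[0.012,0,0,0,0,0,0],[0,0,-0.02,0,0,0,0],[0,0,-0.03,0,0,0,0],[0,0,-0.03,0,0,0,0],[0,0,-0.03,0,0,0,0],[0,0,0,0,0,0,0]]

```text
t: 10.75
eef_pos: [0.5014, 0.136, 0.1544]
tool_rot: [0.002, -0.07, 0.998, 0.001]
contact_force: [-0.2, -0.6, -0.9]
gripper_width: 0.003
grasp_force: 0.0
```

```bash
python3 - <<'E'
from h import *
o=bot.get_obs();print(o['eef_pos'],o['contact_force'])
a=imaging.read_camera('side')[200:280,150:290,::-1]
b=imaging.read_camera('scene')[140:290,170:355,::-1]
a=cv2.resize(a,(560,320),interpolation=cv2.INTER_CUBIC);b=cv2.resize(b,(345,280),interpolation=cv2.INTER_CUBIC)
c=np.zeros((600,560,3),np.uint8);c[:320]=a;c[320:,:345]=b;cv2.imwrite('pics/out.png',c)
E
```

```text
[0.5014 0.136  0.1544] [-0.1679 -0.5611 -0.8747]
```

View pics/out.png

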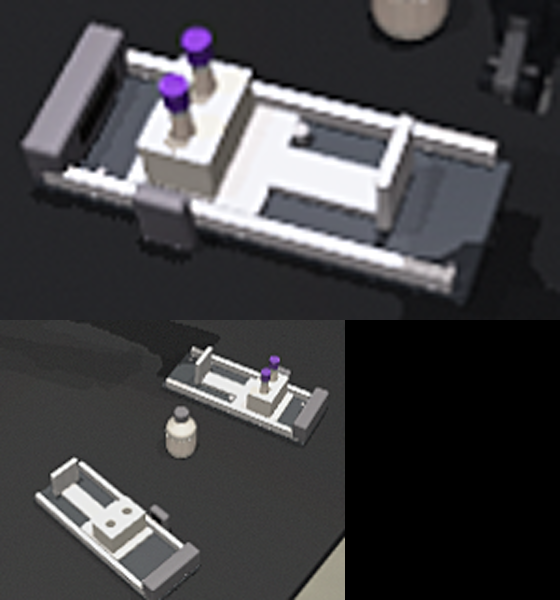

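The shuttle sits at mid stroke with its plate against the pin (side crop, (300,130)). The tubes are upright, the empty shuttle hasn't moved, and the arm is clear.

```bash
python3 -c "
from station import bot
print(bot.hand_in())"
```

```text
the job is handed in; nothing more can be done
None
```

I pushed the loaded shuttle fully onto its end stop by its tab and let it go; the last camera check showed it latched on its pin at mid stroke, both tubes standing and the empty shuttle unmoved, and I handed the job in at about 11 s.

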